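Count along the divider rack and push the thimble stand into the third gap

TASK

Find the third gap of the wooden divider rack by counting from its ball-post end: with the shut fingertips touch the tops of the first, second and third dividers one after the other, counting the end divider beside the ball as the first. Then push the thimble on its round plinth across the glass into the third gap, the one just beyond the third divider, fully home against the back, and leave it standing there. Only touch and push, never lift or tip the thimble stand, and do not disturb the loose thimble, the button box, the turntable or the owl on it.

Things in the scene. Friction and masses are not known exactly. Their poses are not given: they have to be found in the camera images.
- rack: Cherry rack fixed to the shelf: a back wall 248 mm long (y), 10 thick, 30 high, with five dividers towards -x making four gaps, open in front (-x) and above. Origin on the shelf, mid-length, at the wall's front face = back of the gaps; +x points into the wall, z up. Gap centres y = +90, +30, -30, -90 mm; gaps 52 mm wide, 38 deep (divider fronts x = -38). Place and yaw vary.
- divider_a: Fixed divider of the rack at y = +120 mm in the rack's frame, 8 mm thick, 38 mm long, 30 mm high, with a rounded top and rounded front. Origin on the shelf at its root on the back wall; axes as the rack's; it runs from x = -38 mm to 0. The middle of its top is at x = -19 mm, z = 30 mm.
- divider_b: Fixed divider of the rack at y = +60 mm in the rack's frame, 8 mm thick, 38 mm long, 30 mm high, with a rounded top and rounded front. Origin on the shelf at its root on the back wall; axes as the rack's; it runs from x = -38 mm to 0. The middle of its top is at x = -19 mm, z = 30 mm.
- divider_c: Fixed divider of the rack at y = +0 mm in the rack's frame, 8 mm thick, 38 mm long, 30 mm high, with a rounded top and rounded front. Origin on the shelf at its root on the back wall; axes as the rack's; it runs from x = -38 mm to 0. The middle of its top is at x = -19 mm, z = 30 mm.
- divider_d: Fixed divider of the rack at y = -60 mm in the rack's frame, 8 mm thick, 38 mm long, 30 mm high, with a rounded top and rounded front. Origin on the shelf at its root on the back wall; axes as the rack's; it runs from x = -38 mm to 0. The middle of its top is at x = -19 mm, z = 30 mm.
- divider_e: Fixed divider of the rack at y = -120 mm in the rack's frame, 8 mm thick, 38 mm long, 30 mm high, with a rounded top and rounded front. Origin on the shelf at its root on the back wall; axes as the rack's; it runs from x = -38 mm to 0. The middle of its top is at x = -19 mm, z = 30 mm.
- ball_post: Fixed turned wooden post with a 32 mm ball on top, 60 mm high in all, just beyond one end of the rack: 150 mm from the rack's middle along its y, at x = +18 mm in its frame. It may be at either end (+y or -y) and marks the end from which to count. Origin at its foot on the shelf.
- stub_post: Fixed square wooden stub, 12 x 12 mm, 12 mm high, at the rack's other end, in the mirrored place. Origin at its foot.
- stand: The part to push: aluminium thimble (20 mm across, 24 high) fixed upright on a round cherry plinth 44 mm in diameter, 16 high; 60 to 130 g, loose on the glass in front of the rack. Origin at the centre of its underside, z up. Pushed low on the plinth it slides without tipping. Home in a gap, its centre is 22 mm in front of the gap's back and the plinth stands 6 mm proud of the dividers.
- ruby_thimble: Bystander: bare ruby glass thimble, 20 mm across, 24 mm high, loose on the glass in front of the rack's +y end. Origin at the centre of its underside.
- button_box: Bystander: mother-of-pearl button box, 74 x 54 x 30 mm, loose. Origin at the centre of its underside.
- turntable_rim (a point): Bystander: brass dot on the top of the lazy Susan, a cherry disc 200 mm in diameter that turns freely, its top 28 mm above the shelf; the dot lies 85 mm from the turning axis.
- owl: Bystander: pewter owl figurine, 40 mm wide, 64 mm high, loose, standing at the middle of the turntable. Origin at the centre of its underside.
Things that resemble listed ones, but are neither listed nor needed, are in the scene too. Leave any yellow look-alike of the stand alone.

How it is judged:
By the outcome, as a careful person would: the job done as asked, in the order asked, and still so for the second after the job is handed in, with the robot touching nothing.
It also fails if it takes over 58 s, if anything falls off the work surface, if the arm or the gripper's body presses on something with over 40 N, if the wrist force passes 120 N, or if a joint passes its speed limit or range.

ROBOT

A 6-joint arm with a two-finger parallel gripper is mounted at the origin on the work surface. World frame = base frame: x ahead of the robot, y to its left, z up, the work surface at z = 0. Lengths are in mm, angles in degrees, forces in N, time in s.
With the tool pointing down it reaches from about 225 to 875 mm from the base axis. Payload 3.4 kg.
Tool frame: the origin (TCP) lies on the front face of the gripper's body, between the roots of the fingers; the fingertips stand 73 mm ahead of it and the grasp point (between the pads) lies 54 mm ahead of it; z points along the fingers, y is the direction in which the jaws open and shut (so a half turn about z gives the same grasp; the last joint's range is limited). The gripper opens to 85 mm and grips with 20 to 120 N. Pads are 22 mm wide; open, the fingers measure 114 mm over their backs; the gripper's body (76 mm by 85 mm) begins 54 mm behind the grasp point. The pads swing forward as they close: fully open they stand 13 mm farther back than shut.
Start: joints at [-80.672, 15.808, 86.224, -0, 77.962, -6.933], TCP at [161, -552.027, 303.928] pointing down, gripper open.
Joint ranges: [-165.64, 165.64], [-43.16, 119.46], [12.63, 154.43], [-67.54, 247.53], [6.08, 155.33], [-154.97, 154.97]. Speed limits (degrees/s): [147.25, 147.25, 180, 180, 180, 180].

INTERFACE

Orientations are given as [roll, pitch, yaw] about the fixed x, y, z axes, in that order (R = Rz(yaw) Ry(pitch) Rx(roll)).
In Python, from station import manip, imaging, workorder, nets gives the robot as it stands.
- The arm moves only by the shell command python3 -m jog 'ROWS' [FORCE]. ROWS is JSON, a list that holds one entry, the list of rows, each a list of 5 numbers: the finger opening in m, from 0 to 0.0854, then the shift along the tool's x, y, z in m, then the turn about the tool's z in rad. In form: [[[gripper, tx, ty, tz, yaw], ...]]. A call has 1 to 20 rows; each row is the pose to reach, as a shift and turn from the pose commanded when the call began, along the tool's axes at that moment; what a row does not reach only later rows make up. A row lasts 1/10 s, in which the tool goes at most 50 mm and 8.59 degrees, less where a joint would pass 70% of its speed; a pose out of reach is approached as far as the arm can. A call with a gripper value outside its range is refused whole. The fingers move at their own pace and stop on an object; FORCE is the grip in N (left out, the last holds). Time passes only in rows, so rows that repeat a pose let the fingers close. It gives the time, the measured TCP pose, the force and the opening at its end, in the units of the state.
- manip.sense(): the state, without advancing time (a new reading comes with each control period).
- imaging.capture(name): name is "scene" or "top"; returns a dict with "frame" (480x640x3 uint8, blue, green, red), "range_z" (480x640 float32, mm along the optical axis (not along the pixel's ray), 0 where there is no reading), "intrinsics" (3x3 intrinsics, pixels), "R" (3x3) and "t" (3): a world point X has camera coordinates R X + t. Camera axes: x right, y down, z forward; pixel columns grow to the right and rows downward; lengths in mm; the calibration is good to about 2 mm. A picture is of the moment at which its call begins.
- workorder.close_job(): hands the job in, once; it reports no verdict.
Trained networks look in a picture, given as the dict that the camera call returned (one of the last four; its "shot" number tells which), for a name from the list of things; names that differ only in an ending like _2 or _b are one class to them, and where a whole thing is asked for, a point or a joint stands for the part that bears it (a point fixed in the world has none). Each returns a list of dicts, best first, with "score" (0 to 1); they miss things now and then, are a little off and sometimes report something else, mostly with a low value. They report only what shows in the picture. A call takes as long as a camera call. They do not tell look-alikes from the thing itself.
- nets.find_in(name, picture): "at" ([x, y, z] in mm, in world coordinates, good to about 4 mm: the middle of the surface that is visible of it).
- nets.trace(name, picture): "mask" (480x640 bool, what is visible of it).
The state is a dict: "time_s": time; "joints": joint angles; "joint_velocities": joint speeds; "effort": joint torques, N m; "ee_pos": TCP position; "orientation": TCP orientation; "force": force on the tool from outside, world axes, zero at the start; "ft_torque": the same for the moment, N m; "gripper_width": opening from 0.0 (shut) to 1.0 (fully open).
Only numpy, scipy, OpenCV 4.12 (cv2) and the standard library are available. Lean on these libraries where they do the work, as an engineer would, in place of code of your own. Each camera call takes 0.05 s, during which the arm holds its last target. There are 200 camera calls.

## Working session

There is one attempt and no reset: what is moved stays moved. The work goes in short steps, Python scripts to look and compute and a shell command to move; the robot and the scene stay as the last step left them, time stands still between calls to the robot, and variables do not carry over. Pictures are saved under pics/ and viewed, about 8 in all and at most 12, crops included, and the job is handed in when it is done.

```bash
mkdir -p pics
cat > h.py <<'E'
from station import manip, imaging, workorder, nets
import numpy as np, cv2
def cloud(p):
    z=p["range_z"];K=p["intrinsics"];v,u=np.mgrid[0:480,0:640]
    c=np.stack([(u-K[0,2])/K[0,0]*z,(v-K[1,2])/K[1,1]*z,z],-1)
    w=(c-p["t"])@p["R"]
    w[z<=0]=np.nan
    return w
def px(p,X):
    c=p["R"]@np.array(X,float)+p["t"];q=p["intrinsics"]@c;return (q[:2]/q[2]).round(0)
E
python3 - <<'E'
from h import *
s=manip.sense();print(s["time_s"],s["ee_pos"],s["orientation"],s["gripper_width"],s["force"])
for n in("scene","top"):
    p=imaging.capture(n);cv2.imwrite(f"pics/{n}1.png",p["frame"]);print(n,p["intrinsics"][0,0],(-p["R"].T@p["t"]).round())
    for o in("rack","divider_a","ball_post","stub_post","stand","ruby_thimble","button_box","turntable_rim","owl"):
        for d in nets.find_in(o,p)[:6]: print(o,round(d["score"],2),np.round(d["at"]),px(p,d["at"]))
E
```

```text
0.0 [ 160.92779575 -551.60780188  303.04004426] [-1.79895897e+02 -1.29164593e-02  1.62615015e+01] 1.0000366386700656 [ 0.94868708 -0.83835255  0.31335827]
scene 505.73239881536836 [1035.  710.  862.]
rack 0.86 [638. -14.  23.] [290. 246.]
divider_a 0.58 [628. -82.  24.] [280. 227.]
divider_a 0.47 [618. -17.  21.] [297. 242.]
divider_a 0.46 [601.  35.  22.] [315. 253.]
divider_a 0.46 [ 644. -134.   22.] [264. 217.]
ball_post 0.76 [ 693. -157.   50.] [241. 210.]
stand 0.81 [444. -80.  19.] [344. 203.]
stand 0.76 [545. -94.  14.] [307. 215.]
stand 0.74 [428.   7.  19.] [369. 221.]
ruby_thimble 0.73 [ 644. -138.   24.] [264. 216.]
ruby_thimble 0.63 [516. 135.  14.] [370. 269.]
ruby_thimble 0.46 [544. -95.  15.] [307. 214.]
button_box 0.55 [ 489. -366.   30.] [275. 149.]
turntable_rim 0.89 [504. 422.  28.] [466. 358.]
owl 0.59 [502. 408.  64.] [466. 342.]
top 582.1435460930172 [ 345.   -4. 1185.]
rack 0.8 [636. -24.  27.] [322. 213.]
divider_a 0.62 [594.  87.  29.] [267. 232.]
divider_a 0.57 [ 646. -140.   26.] [379. 210.]
divider_a 0.46 [606.  32.  28.] [295. 227.]
divider_a 0.41 [630. -85.  27.] [352. 217.]
ball_post 0.77 [ 685. -161.   51.] [391. 189.]
stand 0.89 [ 535. -103.   19.] [361. 264.]
stand 0.66 [441. -82.  17.] [350. 310.]
stand 0.59 [421.   4.  14.] [306. 319.]
ruby_thimble 0.66 [508. 122.  19.] [249. 275.]
button_box 0.75 [631. -82.  25.] [351. 217.]
button_box 0.56 [ 488. -383.   25.] [501. 289.]
button_box 0.45 [638. -27.  26.] [324. 213.]
turntable_rim 0.91 [484. 404.  29.] [107. 283.]
owl 0.6 [492. 396.  79.] [103. 275.]
```

Run:
```python
import cv2
a=cv2.imread("pics/top1.png");cv2.imwrite("pics/topc.png",cv2.resize(a[160:360,210:420],None,fx=3.5,fy=3,interpolation=cv2.INTER_CUBIC)[:600])
a=cv2.imread("pics/scene1.png");cv2.imwrite("pics/scc.png",cv2.resize(a[170:300,210:420],None,fx=3.8,fy=3.8,interpolation=cv2.INTER_CUBIC))
```

```text
(no output)
```

View pics/topc.png

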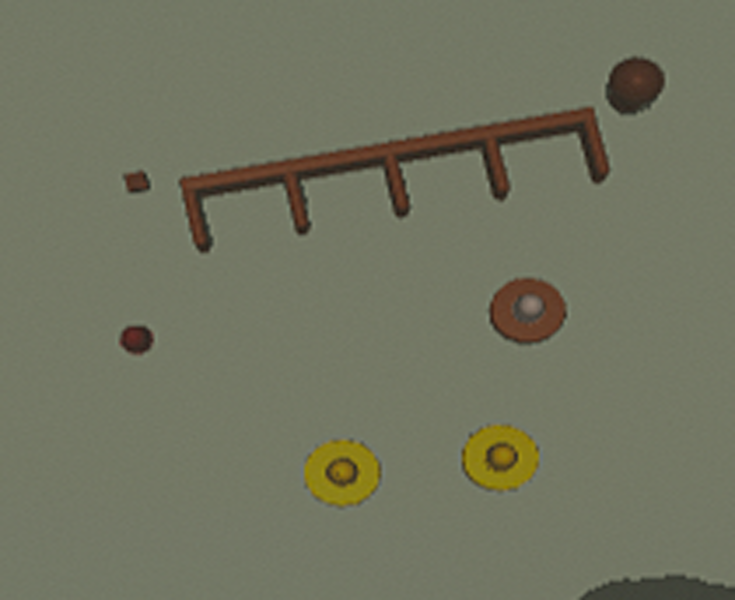

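View pics/scc.png

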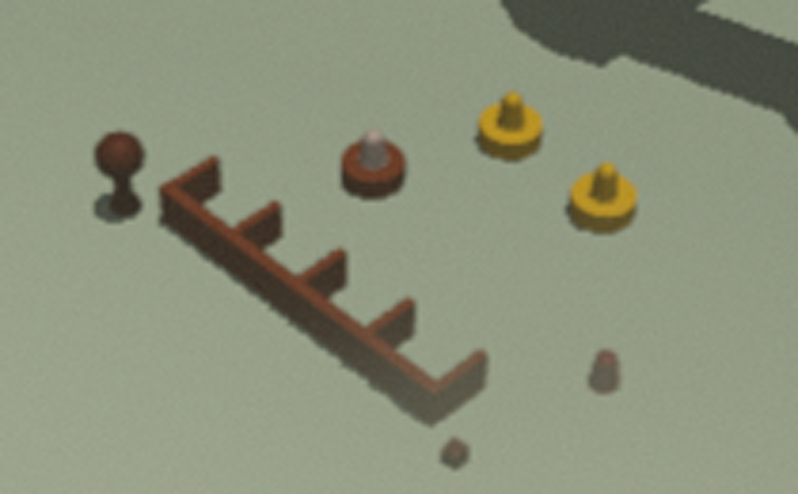

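View pics/top1.png

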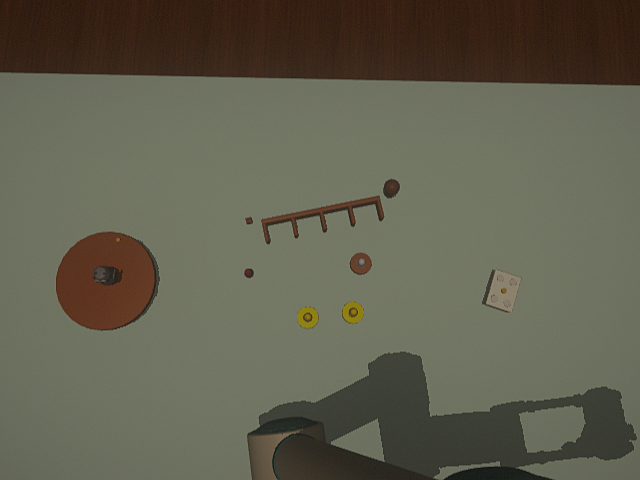

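The ball post is at px (391,188) in the top view, which is the -y end, so the count runs e, d, c and the third gap is at rack y=+30. There are three stand-like things: brown plinth with silver thimble at top px (361,264), and yellow ones at (307,317) and (353,312). The brown one fits the description, and the enlarged crop confirms it.

```bash
cat > m.py <<'E'
from h import *
from scipy.optimize import least_squares
segs=[((5,-124),(5,124))]+[((-36,y),(5,y)) for y in(-120,-60,0,60,120)]
def segd(P,a,b):
    a=np.array(a,float);b=np.array(b,float);t=np.clip((P-a)@(b-a)/((b-a)@(b-a)),0,1);return np.linalg.norm(P-a-t[:,None]*(b-a),axis=1)
def rack(w):
    P=w.reshape(-1,3);P=P[(P[:,2]>25)&(P[:,2]<36)&(P[:,0]>540)&(P[:,0]<700)&(abs(P[:,1]+25)<145)]
    def f(q):
        c,s=np.cos(q[2]),np.sin(q[2]);L=(P[:,:2]-q[:2])@np.array([[c,-s],[s,c]])
        return np.min([segd(L,*g) for g in segs],0)
    r=least_squares(f,[636,-24,np.radians(13)],loss="soft_l1",f_scale=3,x_scale=[1,1,.01])
    return r.x[:2].round(1),np.degrees(r.x[2]).round(2),len(P),np.median(f(r.x)).round(1),np.median(P[:,2]).round(1)
def stand(w,g):
    P=w.reshape(-1,3);P=P[(np.linalg.norm(P[:,:2]-g,axis=1)<40)]
    T=P[(P[:,2]>12)&(P[:,2]<19)];H=P[P[:,2]>32]
    c,r=cv2.minEnclosingCircle(T[:,:2].astype(np.float32))
    return np.round(c,1),round(r,1),np.median(T[:,2]).round(1),T[:,:2].mean(0).round(1),"thimble",H.mean(0).round(1),P[:,2].max().round(1)
E
python3 - <<'E'
from m import *
for n in("scene","top"):
    p=imaging.capture(n);w=cloud(p);print(n,rack(w),stand(w,(540,-100)))
    for nm,g in(("ruby",(512,128)),("ball",(690,-159)),("yel",(443,-81)),("yel",(424,5))):
        P=w.reshape(-1,3);P=P[(np.linalg.norm(P[:,:2]-g,axis=1)<30)&(P[:,2]>8)];print(nm,P.min(0).round(),P.max(0).round())
E
```

```text
scene (array([640.1, -17.8]), np.float64(13.03), 592, np.float64(2.3), np.float64(28.1)) (array([ 539.1, -100.6]), 24.2, np.float64(14.6), array([540. , -97.5]), 'thimble', array([538.1, -99.4,  36.1]), np.float64(39.6))
ruby [509. 121.   8.] [522. 137.  25.]
ball [ 672. -171.    8.] [ 707. -133.   60.]
yel [ 415. -108.    8.] [460. -63.  41.]
yel [403. -18.   8.] [448.  28.  39.]
top (array([638.2, -21.1]), np.float64(13.07), 941, np.float64(2.2), np.float64(29.3)) (array([ 536.3, -103.5]), 22.2, np.float64(15.9), array([ 535.7, -102.6]), 'thimble', array([ 535.6, -102.8,   37.8]), np.float64(42.4))
ruby [503. 111.   8.] [520. 131.  26.]
ball [ 671. -179.    8.] [ 704. -130.   63.]
yel [ 415. -109.    8.] [458. -67.  45.]
yel [404. -19.   9.] [446.  23.  44.]
```

```bash
cat > g.py <<'E'
import sys;from h import *
from scipy.spatial.transform import Rotation as Ro
O=np.array([638.5,-20.5]);Y=13.05;c,s=np.cos(np.radians(Y)),np.sin(np.radians(Y))
def W(a,b): return O+np.array([c*a-s*b,s*a+c*b])
def L(X): d=np.array(X[:2])-O;return np.array([c*d[0]+s*d[1],-s*d[0]+c*d[1]])
def go(a,b,z,yaw=None):
    S=manip.sense();R=Ro.from_euler("xyz",S["orientation"],degrees=True)
    d=R.inv().apply(np.append(W(a,b),z)-S["ee_pos"])
    t=0 if yaw is None else -np.radians(yaw-S["orientation"][2])
    print("pos",S["ee_pos"].round(1),"rack",L(S["ee_pos"]).round(1),"yaw",round(S["orientation"][2],2),"F",np.round(S["force"],1),"w",round(S["gripper_width"],3),"t",round(S["time_s"],2),"-> shift",(d/1000).round(4),"turn",round(t,3))
if __name__=="__main__": go(*map(float,sys.argv[1:]))
E
python3 g.py -19 -120 125 13.05
```

```text
pos [ 161.  -552.   303.9] rack [-585.2 -410. ] yaw 16.26 F [-0.8 -0.7 -0.7] w 1.002 t 1.1 -> shift [ 0.5815 -0.2578  0.1789] turn 0.056
```

```bash
python3 -m jog '[[[0,0.5815,-0.2578,0.1,0.056],[0,0.5815,-0.2578,0.1,0.056],[0,0.5815,-0.2578,0.1,0.056],[0,0.5815,-0.2578,0.1,0.056],[0,0.5815,-0.2578,0.1,0.056],[0,0.5815,-0.2578,0.1,0.056],[0,0.5815,-0.2578,0.1,0.056],[0,0.5815,-0.2578,0.1,0.056],[0,0.5815,-0.2578,0.1,0.056],[0,0.5815,-0.2578,0.1,0.056],[0,0.5815,-0.2578,0.1,0.056],[0,0.5815,-0.2578,0.1,0.056],[0,0.5815,-0.2578,0.1,0.056],[0,0.5815,-0.2578,0.1,0.056],[0,0.5815,-0.2578,0.1,0.056],[0,0.5815,-0.2578,0.1,0.056],[0,0.5815,-0.2578,0.179,0.056],[0,0.5815,-0.2578,0.179,0.056],[0,0.5815,-0.2578,0.179,0.056],[0,0.5815,-0.2578,0.179,0.056]]]' 20; python3 g.py -19 -120 107 13.05
```

```text
time_s: 3.1
ee_pos: [646.6, -143.0, 125.6]
orientation: [180.0, 0.0, 13.0]
force: [-0.5, 0.4, 0.3]
gripper_width: 0.002
pos [ 646.6 -143.   125.6] rack [ -19.7 -121.1] yaw 12.96 F [-0.5  0.4  0.3] w 0.002 t 3.1 -> shift [ 0.0007 -0.0011  0.0186] turn -0.002
```

```bash
python3 -m jog '[[[0,0.0007,-0.001,0.010,0],[0,0.0007,-0.001,0.018,0],[0,0.0007,-0.001,0.019,0],[0,0.0007,-0.001,0.020,0],[0,0.0007,-0.001,0.021,0],[0,0.0007,-0.001,0.0215,0],[0,0.0007,-0.001,0.0215,0]]]'
python3 - <<'E'
from h import *
for n,b in(("top",(160,280,250,410)),("scene",(180,290,210,356))):
    p=imaging.capture(n);f=p["frame"][b[0]:b[1],b[2]:b[3]];cv2.imwrite(f"pics/{n}2.png",cv2.resize(f,(640,480),interpolation=cv2.INTER_CUBIC))
E
```

```text
time_s: 3.8
ee_pos: [647.6, -140.6, 103.5]
orientation: [180.0, -0.0, 13.1]
force: [0.7, -0.3, 0.4]
gripper_width: 0.001
```

View pics/scene2.png

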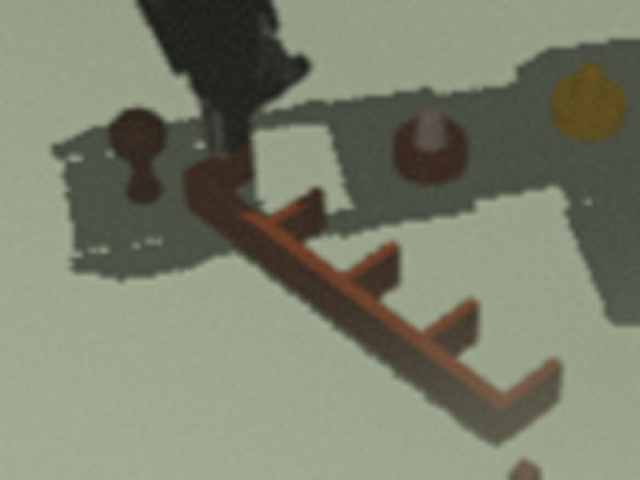

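The scene crop shows the shut fingers right over the end divider, px (230,150), with no contact force yet. I'll go down in fine steps.

```bash
python3 -m jog '[[[0,0,0,0.0005,0],[0,0,0,0.001,0],[0,0,0,0.001,0]]]';python3 -m jog '[[[0,0,0,0.0005,0],[0,0,0,0.001,0],[0,0,0,0.001,0]]]'
```

```text
time_s: 4.2
ee_pos: [647.6, -140.6, 102.7]
orientation: [180.0, -0.0, 13.1]
force: [-0.4, -0.0, 2.2]
gripper_width: 0.001
time_s: 4.5
ee_pos: [647.6, -140.6, 102.5]
orientation: [180.0, -0.0, 13.1]
force: [-0.9, 1.1, 7.0]
gripper_width: 0.0
```

First contact is clear: 7 N at TCP z 102.5, so the top is about 30 mm. Next is the second divider.

```bash
python3 -m jog '[[[0,0,0,-0.018,0],[0,0,0,-0.018,0],[0,0,-0.03,-0.018,0],[0,0,-0.060,-0.018,0],[0,0,-0.060,-0.018,0],[0,0,-0.060,-0.018,0],[0,0,-0.060,-0.010,0],[0,0,-0.060,-0.003,0],[0,0,-0.060,-0.002,0],[0,0,-0.060,-0.001,0],[0,0,-0.060,-0.0005,0],[0,0,-0.060,0,0],[0,0,-0.060,0,0]]]'; python3 g.py -19 -60 102
```

```text
time_s: 5.8
ee_pos: [634.0, -83.0, 102.5]
orientation: [180.0, -0.0, 13.0]
force: [-2.2, -1.1, 8.9]
gripper_width: -0.001
pos [634.  -83.  102.5] rack [-18.5 -59.8] yaw 13.02 F [-2.2 -1.1  8.9] w -0.001 t 5.8 -> shift [-0.0005  0.0002  0.0005] turn 0
```

```bash
python3 -m jog '[[[0,0,0,-0.018,0],[0,0,0,-0.018,0],[0,0,-0.03,-0.018,0],[0,0,-0.060,-0.018,0],[0,0,-0.060,-0.018,0],[0,0,-0.060,-0.018,0],[0,0,-0.060,-0.010,0],[0,0,-0.060,-0.003,0],[0,0,-0.060,-0.002,0],[0,0,-0.060,-0.001,0],[0,0,-0.060,-0.0005,0],[0,0,-0.060,0,0],[0,0,-0.060,0,0]]]'; python3 g.py -19 0 102
```

```text
time_s: 7.1
ee_pos: [620.5, -24.6, 102.5]
orientation: [180.0, -0.0, 13.0]
force: [-2.2, -1.0, 8.9]
gripper_width: -0.004
pos [620.5 -24.6 102.5] rack [-18.5   0.1] yaw 13.02 F [-2.2 -1.   8.9] w -0.004 t 7.1 -> shift [-0.0005  0.0001  0.0005] turn 0
```

All three touches are done in order (e, d, c at 7–9 N). Now lift and go behind the stand.

```bash
python3 -m jog '[[[0,0,0,-0.03,0],[0,0,0,-0.05,0],[0.02,-0.0995,0.105,-0.05,-1.571],[0.02,-0.0995,0.105,-0.05,-1.571],[0.02,-0.0995,0.105,-0.05,-1.571],[0.02,-0.0995,0.105,-0.05,-1.571],[0.02,-0.0995,0.105,-0.05,-1.571],[0.02,-0.0995,0.105,-0.05,-1.571],[0.02,-0.0995,0.105,-0.05,-1.571],[0.02,-0.0995,0.105,-0.05,-1.571],[0.02,-0.0995,0.105,-0.05,-1.571],[0.02,-0.0995,0.105,-0.05,-1.571],[0.02,-0.0995,0.105,-0.05,-1.571],[0.02,-0.0995,0.105,-0.05,-1.571],[0.02,-0.0995,0.105,-0.05,-1.571]]]'; python3 g.py -118 -105 79 103.05
python3 - <<'E'
from m import *
from g import L
for n in("top","scene"):
    p=imaging.capture(n);w=cloud(p)
    P=w.reshape(-1,3);T=P[(np.linalg.norm(P[:,:2]-[538,-102],axis=1)<40)&(P[:,2]>12)&(P[:,2]<19)]
    print(n,len(T),T.mean(0) if len(T) else 0, [ (np.round(d["at"]),L(d["at"]).round(),round(d["score"],2)) for d in nets.find_in("stand",p)[:3]])
E
```

```text
time_s: 8.6
ee_pos: [547.0, -148.8, 151.0]
orientation: [-180.0, -0.0, 102.9]
force: [-0.5, 0.5, 0.3]
gripper_width: 0.233
pos [ 547.  -148.8  151. ] rack [-118.1 -104.3] yaw 102.92 F [-0.5  0.5  0.3] w 0.233 t 8.6 -> shift [-0.0007  0.0001  0.072 ] turn -0.002
top 8 [ 534.10090712 -123.26731495   15.61950242] [(array([423.,   2.,  17.]), array([-205.,   70.]), 0.86), (array([496., 400.,  78.]), array([-44., 442.]), 0.71)]
scene 121 [539.80560662 -96.70070413  14.9593302 ] [(array([442., -82.,  18.]), array([-206.,  -15.]), 0.69), (array([543., -94.,  17.]), array([-109.,  -50.]), 0.55), (array([426.,   6.,  18.]), array([-201.,   74.]), 0.53)]
```

```bash
python3 -m jog '[[[0.02,-0.002,0,0.03,0],[0.02,-0.002,0,0.055,0],[0.02,-0.002,0,0.07,0],[0.02,-0.002,0,0.072,0],[0.02,-0.002,0,0.072,0]]]'
python3 - <<'E'
from h import *
p=imaging.capture("scene");f=p["frame"][180:290,230:376];cv2.imwrite("pics/scene3.png",cv2.resize(f,(640,480),interpolation=cv2.INTER_CUBIC))
E
```

```text
time_s: 9.3
ee_pos: [547.7, -150.4, 79.3]
orientation: [-180.0, -0.0, 103.0]
force: [0.3, 0.3, 0.6]
gripper_width: 0.234
```

View pics/scene3.png

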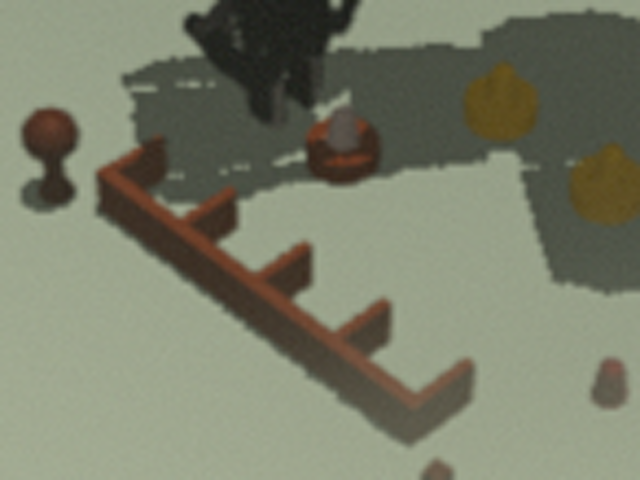

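The scene crop shows the fork, px (275,100), just behind the plinth, px (343,150), and clear of it. Push along rack +y.

```bash
python3 -m jog '[[[0.02,0.008,0,0,0],[0.02,0.012,0,0,0],[0.02,0.016,0,0,0],[0.02,0.020,0,0,0],[0.02,0.024,0,0,0],[0.02,0.028,0,0,0],[0.02,0.032,0,0,0],[0.02,0.036,0,0,0],[0.02,0.040,0,0,0],[0.02,0.044,0,0,0],[0.02,0.048,0,0,0],[0.02,0.052,0,0,0],[0.02,0.056,0,0,0],[0.02,0.060,0,0,0],[0.02,0.063,0,0,0],[0.02,0.065,0,0,0],[0.02,0.065,0,0,0]]]'; python3 g.py -118 -0.6 79 103.05
python3 - <<'E'
from m import *
from g import L
p=imaging.capture("scene");w=cloud(p);c=stand(w,W(-118,-12) if 0 else (518,-60));print(c,L(c[0]),L(c[3]),[(np.round(d["at"]),L(d["at"]).round(),round(d["score"],2)) for d in nets.find_in("stand",p)[:4]])
E
```

```text
time_s: 11.05
ee_pos: [532.8, -86.7, 79.3]
orientation: [-180.0, -0.0, 103.1]
force: [0.6, -0.5, -0.5]
gripper_width: 0.233
pos [532.8 -86.7  79.3] rack [-117.9  -40.6] yaw 103.07 F [ 0.6 -0.5 -0.5] w 0.233 t 11.05 -> shift [ 0.04   -0.      0.0003] turn 0.0
(array([524.1, -64. ]), 31.0, np.float64(15.2), array([528.4, -55.9]), 'thimble', array([532.7, -55.1, 247.4]), np.float64(433.2)) [-121.26779058  -16.5448774 ] [-115.24985475   -9.62501842] [(array([533., -48.,  15.]), array([-109.,   -3.]), 0.72), (array([442., -82.,  19.]), array([-205.,  -16.]), 0.65), (array([429.,   9.,  20.]), array([-198.,   76.]), 0.57)]
```

```bash
python3 -m jog '[[[0.02,0.003,0,0,0],[0.02,0.007,0,0,0],[0.02,0.011,0,0,0],[0.02,0.015,0,0,0],[0.02,0.019,0,0,0],[0.02,0.023,0,0,0],[0.02,0.027,0,0,0],[0.02,0.031,0,0,0],[0.02,0.035,0,0,0],[0.02,0.038,0,0,0],[0.02,0.040,0,0,0],[0.02,0.040,0,0,0],[0.02,0.03,0,0,0],[0.02,0.0,0,0,0],[0.02,-0.02,0,-0.02,0],[0.02,-0.02,0,-0.06,0],[0.02,-0.02,0,-0.08,0],[0.02,-0.02,0,-0.08,0]]]'
python3 - <<'E'
from m import *
from g import L
for n in("top","scene"):
    p=imaging.capture(n);w=cloud(p);P=w.reshape(-1,3);P=P[(np.linalg.norm(P[:,:2]-(516.5,-18),axis=1)<40)&(P[:,2]>12)&(P[:,2]<19)]
    print(n,len(P));
    if len(P)>3:
        c,r=cv2.minEnclosingCircle(P[:,:2].astype(np.float32));print(np.round(c,1),round(r,1),L(c).round(1),L(P.mean(0)).round(1))
    print([(np.round(d["at"]),L(d["at"]).round(),round(d["score"],2)) for d in nets.find_in("stand",p)[:4]])
E
python3 g.py -160 30 160 13.05
```

```text
time_s: 12.95
ee_pos: [539.6, -108.3, 162.6]
orientation: [179.6, 0.2, 103.0]
force: [0.9, -0.1, 0.2]
gripper_width: 0.232
top 151
[516.1 -17.5] 21.9 [-118.5   30.6] [-114.7   36.2]
[(array([517.,  -9.,  17.]), array([-116.,   39.]), 0.71)]
scene 139
[516.6 -15.5] 24.1 [-117.6   32.4] [-114.9   33.7]
[(array([444., -81.,  18.]), array([-204.,  -15.]), 0.78), (array([427.,  11.,  17.]), array([-199.,   78.]), 0.58), (array([521.,  -7.,  17.]), array([-111.,   40.]), 0.53)]
pos [ 536.6 -106.6  158.2] rack [-118.7  -60.8] yaw 103.05 F [-1.2 -0.  -0.7] w 0.236 t 13.15 -> shift [ 0.0908 -0.0413 -0.0016] turn 1.571
```

```bash
python3 -m jog '[[[0.02,0.0908,-0.0393,0,1.571],[0.02,0.0908,-0.0393,0,1.571],[0.02,0.0908,-0.0393,0,1.571],[0.02,0.0908,-0.0393,0,1.571],[0.02,0.0908,-0.0393,0,1.571],[0.02,0.0908,-0.0393,0,1.571],[0.02,0.0908,-0.0393,0,1.571],[0.02,0.0908,-0.0393,0,1.571],[0.02,0.0908,-0.0393,0,1.571],[0.02,0.0908,-0.0393,0,1.571],[0.02,0.0908,-0.0393,0,1.571],[0.02,0.0908,-0.0393,0,1.571],[0.02,0.0908,-0.0393,0,1.571]]]'; python3 g.py -158 30 79 13.05
```

```text
time_s: 14.45
ee_pos: [478.2, -26.9, 158.5]
orientation: [-180.0, 0.1, 13.2]
force: [-0.3, 0.8, 0.5]
gripper_width: 0.237
pos [478.2 -26.9 158.5] rack [-157.6   30. ] yaw 13.15 F [-0.3  0.8  0.5] w 0.237 t 14.45 -> shift [-0.0002  0.      0.0795] turn 0.002
```

```bash
python3 -m jog '[[[0.02,0,0,0.03,0],[0.02,0,0,0.06,0],[0.02,0,0,0.0795,0],[0.02,0,0,0.0795,0],[0.02,0.004,0,0.0795,0],[0.02,0.008,0,0.0795,0],[0.02,0.012,0,0.0795,0],[0.02,0.016,0,0.0795,0],[0.02,0.020,0,0.0795,0],[0.02,0.024,0,0.0795,0],[0.02,0.028,0,0.0795,0],[0.02,0.032,0,0.0795,0],[0.02,0.036,0,0.0795,0],[0.02,0.040,0,0.0795,0],[0.02,0.044,0,0.0795,0],[0.02,0.048,0,0.0795,0],[0.02,0.050,0,0.0795,0],[0.02,0.050,0,0.0795,0]]]'; python3 g.py -53 30 79 13.05
python3 - <<'E'
from h import *
from g import L,W
p=imaging.capture("scene");w=cloud(p);P=w.reshape(-1,3);P=P[(np.linalg.norm(P[:,:2]-W(-75,30),axis=1)<36)&(P[:,2]>12)&(P[:,2]<17)]
print(len(P),L(P.mean(0)),[(L(d["at"]).round(),round(d["score"],2)) for d in nets.find_in("stand",p)[:4]])
f=p["frame"][190:300,260:406];cv2.imwrite("pics/scene4.png",cv2.resize(f,(640,480),interpolation=cv2.INTER_CUBIC))
E
```

```text
time_s: 16.25
ee_pos: [527.9, -15.7, 79.9]
orientation: [180.0, -0.0, 13.1]
force: [-0.4, 0.5, 0.3]
gripper_width: 0.239
pos [527.9 -15.7  79.9] rack [-106.6   29.7] yaw 13.05 F [-0.4  0.5  0.3] w 0.239 t 16.25 -> shift [ 0.0536 -0.0003  0.0009] turn 0.0
136 [-75.69511793  32.41619331] [(array([-67.,  38.]), 0.77), (array([-199.,   77.]), 0.68), (array([-215.,   -7.]), 0.43)]
```

View pics/scene4.png

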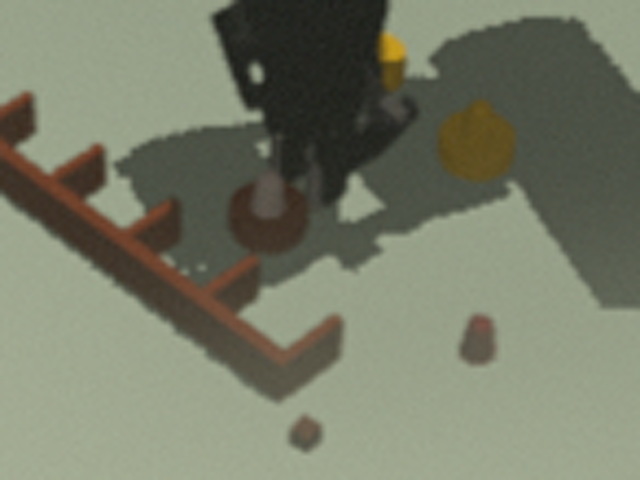

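The plinth, px (268,215), sits in front of the gap between divider c, px (155,220), and b, px (237,285). Continue in.

```bash
python3 -m jog '[[[0.02,0.003,0,0,0],[0.02,0.006,0,0,0],[0.02,0.009,0,0,0],[0.02,0.012,0,0,0],[0.02,0.015,0,0,0],[0.02,0.018,0,0,0],[0.02,0.021,0,0,0],[0.02,0.024,0,0,0],[0.02,0.027,0,0,0],[0.02,0.030,0,0,0],[0.02,0.033,0,0,0],[0.02,0.036,0,0,0],[0.02,0.039,0,0,0],[0.02,0.042,0,0,0],[0.02,0.045,0,0,0],[0.02,0.048,0,0,0],[0.02,0.050,0,0,0],[0.02,0.050,0,0,0]]]'; python3 g.py -53 30 79 13.05;python3 -m jog '[[[0.02,0.001,0,0,0],[0.02,0.002,0,0,0],[0.02,0.002,0,0,0]]]'
```

```text
time_s: 18.15
ee_pos: [576.6, -4.4, 79.9]
orientation: [180.0, -0.0, 13.1]
force: [0.4, -0.9, -0.2]
gripper_width: 0.235
pos [576.6  -4.4  79.9] rack [-56.7  29.7] yaw 13.05 F [ 0.4 -0.9 -0.2] w 0.235 t 18.15 -> shift [ 0.0037 -0.0003  0.0009] turn 0.0
time_s: 18.45
ee_pos: [578.1, -3.9, 79.9]
orientation: [180.0, 0.0, 13.1]
force: [-0.4, 0.3, -0.1]
gripper_width: 0.235
```

```bash
python3 -m jog '[[[0.02,0.001,0,0,0],[0.02,0.0015,0,0,0],[0.02,0.0015,0,0,0]]]';python3 -m jog '[[[0.02,0.001,0,0,0],[0.02,0.001,0,0,0]]]';python3 -m jog '[[[0.02,0.001,0,0,0],[0.02,0.001,0,0,0]]]';python3 g.py -53 30 79 13.05
```

```text
time_s: 18.75
ee_pos: [579.6, -3.6, 79.9]
orientation: [180.0, -0.0, 13.1]
force: [-1.1, -0.2, -0.5]
gripper_width: 0.236
time_s: 18.95
ee_pos: [580.6, -3.4, 79.9]
orientation: [180.0, -0.0, 13.1]
force: [0.6, -0.5, -0.0]
gripper_width: 0.235
time_s: 19.15
ee_pos: [581.6, -3.1, 79.9]
orientation: [180.0, -0.0, 13.1]
force: [-0.1, -0.2, -0.4]
gripper_width: 0.234
pos [581.6  -3.1  79.9] rack [-51.5  29.8] yaw 13.06 F [-0.1 -0.2 -0.4] w 0.234 t 19.15 -> shift [-0.0015 -0.0002  0.0009] turn 0.0
```

```bash
for i in 1; do :; done; python3 -m jog '[[[0.02,0.001,0,0,0],[0.02,0.001,0,0,0]]]';python3 -m jog '[[[0.02,0.001,0,0,0],[0.02,0.001,0,0,0]]]';python3 - <<'E'
from h import *
from g import L,W
p=imaging.capture("scene");w=cloud(p);P=w.reshape(-1,3);P=P[(np.linalg.norm(P[:,:2]-W(-22,30),axis=1)<30)&(P[:,2]>34)&(P[:,2]<44)]
print(len(P),L(P.mean(0)))
f=p["frame"][190:300,260:406];cv2.imwrite("pics/scene5.png",cv2.resize(f,(640,480),interpolation=cv2.INTER_CUBIC))
E
```

```text
time_s: 19.35
ee_pos: [582.3, -3.0, 79.8]
orientation: [180.0, 0.0, 13.1]
force: [-0.8, -0.3, -0.0]
gripper_width: 0.236
time_s: 19.55
ee_pos: [582.6, -2.8, 79.7]
orientation: [-180.0, 0.1, 13.1]
force: [-2.8, -0.7, 1.4]
gripper_width: 0.233
55 [-32.77584068  29.79718199]
```

View pics/scene5.png

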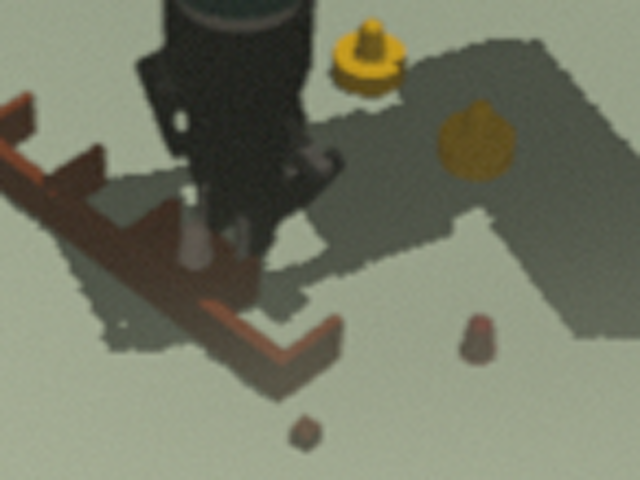

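Contact force is now building. I'll back off and measure to see whether it is home.

```bash
python3 -m jog '[[[0.02,0.0005,0,0,0],[0.02,0.0005,0,0,0]]]'; python3 -m jog '[[[0.02,-0.01,0,0,0],[0.02,-0.05,0,0,0],[0.02,-0.05,0,-0.04,0],[0.02,-0.07,0,-0.08,0],[0.02,-0.12,0,-0.1,0],[0.02,-0.17,0,-0.1,0],[0.02,-0.2,0,-0.1,0],[0.02,-0.2,0,-0.1,0],[0.02,-0.2,0,-0.1,0]]]'
python3 - <<'E'
from m import *
from g import L,W
for n in("top","scene"):
    p=imaging.capture(n);w=cloud(p);P=w.reshape(-1,3)
    T=P[(np.linalg.norm(P[:,:2]-W(-22,30),axis=1)<20)&(P[:,2]>33)&(P[:,2]<46)]
    print(n,rack(w),"thimble",len(T),L(T.mean(0)).round(1),T[:,2].max().round(1))
    T=P[(np.linalg.norm(P[:,:2]-W(-30,30),axis=1)<26)&(P[:,2]>12)&(P[:,2]<19)];l=np.array([L(t) for t in T]);print("plinth",l.min(0),l.max(0))
    b=(190,260,270,363) if n=="top" else (210,300,250,370)
    cv2.imwrite(f"pics/{n}6.png",cv2.resize(p["frame"][b[0]:b[1],b[2]:b[3]],(700,520),interpolation=cv2.INTER_CUBIC))
E
```

```text
time_s: 19.8
ee_pos: [582.8, -2.7, 79.7]
orientation: [-180.0, 0.1, 13.1]
force: [-4.2, -1.5, 2.9]
gripper_width: 0.235
time_s: 20.7
ee_pos: [389.7, -48.1, 180.6]
orientation: [179.9, -0.2, 13.0]
force: [-0.2, 0.3, -0.8]
gripper_width: 0.232
top (array([638.1, -21.1]), np.float64(13.06), 953, np.float64(2.3), np.float64(29.3)) thimble 38 [-22.9  29.2] 43.8
plinth [-44.15962239   7.2975298 ] [-5.30754576 50.18276575]
scene (array([640.2, -17.8]), np.float64(13.25), 596, np.float64(2.4), np.float64(28.3)) thimble 22 [-19.9  31.9] 40.2
plinth [-42.2689101   4.0892107] [-7.80901089 48.20806327]
```

View pics/top6.png

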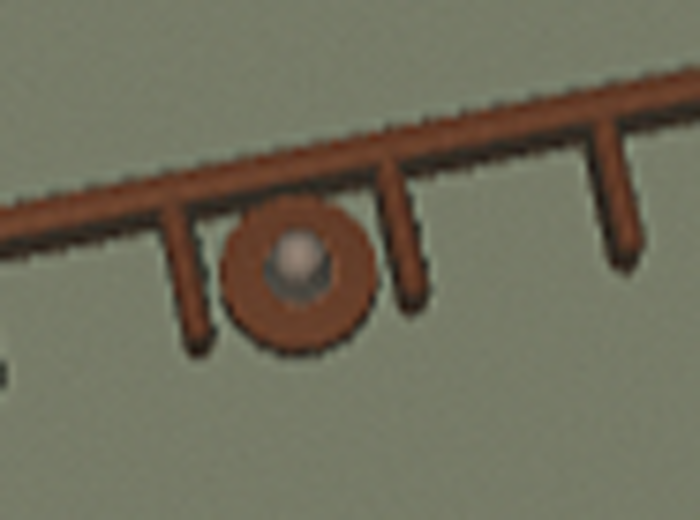

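It is seated between c and b and touches the back wall's shadow edge. To rule out that the fork stopped on the divider fronts, I'll give one gentle central push with shut fingers, which fit inside the gap.

```bash
python3 g.py -75 29.7 80 13.05; python3 -m jog '[[[0,0.05,0,0,0],[0,0.1,0,0,0],[0,0.14,0,0,0],[0,0.173,0,0.03,0],[0,0.173,0,0.07,0],[0,0.173,0,0.1,0],[0,0.173,0,0.1,0],[0,0.173,0,0.1,0]]]'; python3 g.py -56 29.7 80 13.05
```

```text
pos [391.  -48.1 180.4] rack [-247.4   29. ] yaw 13.04 F [ 0.5 -0.8  0.1] w 0.236 t 20.8 -> shift [ 0.172  -0.0009  0.101 ] turn -0.0
time_s: 21.6
ee_pos: [558.6, -8.4, 79.4]
orientation: [-180.0, 0.0, 13.1]
force: [0.2, 0.3, 0.4]
gripper_width: 0.0
pos [558.6  -8.4  79.4] rack [-75.1  29.9] yaw 13.09 F [0.2 0.3 0.4] w 0.0 t 21.6 -> shift [ 0.0191  0.0002 -0.0006] turn 0.001
```

```bash
python3 -m jog '[[[0,0.005,0,0,0],[0,0.010,0,0,0],[0,0.014,0,0,0],[0,0.016,0,0,0],[0,0.018,0,0,0],[0,0.019,0,0,0],[0,0.019,0,0,0]]]';for r in 1; do python3 -m jog '[[[0,0.001,0,0,0],[0,0.001,0,0,0]]]';python3 -m jog '[[[0,0.001,0,0,0],[0,0.001,0,0,0]]]'; python3 -m jog '[[[0,0.001,0,0,0],[0,0.001,0,0,0]]]'; done; python3 g.py -53 29.7 80
```

```text
time_s: 22.3
ee_pos: [576.1, -4.4, 79.9]
orientation: [180.0, -0.0, 13.0]
force: [0.3, -0.6, 0.8]
gripper_width: 0.003
time_s: 22.5
ee_pos: [577.1, -4.2, 79.8]
orientation: [180.0, 0.0, 13.0]
force: [-1.1, -0.4, -0.0]
gripper_width: -0.006
time_s: 22.7
ee_pos: [578.2, -4.0, 79.8]
orientation: [180.0, -0.0, 13.1]
force: [0.0, -0.2, 0.9]
gripper_width: 0.001
time_s: 22.9
ee_pos: [579.2, -3.7, 79.9]
orientation: [180.0, -0.0, 13.1]
force: [-0.4, 0.2, -0.3]
gripper_width: -0.001
pos [579.2  -3.7  79.9] rack [-54.   29.7] yaw 13.05 F [-0.4  0.2 -0.3] w -0.001 t 22.9 -> shift [ 0.001   0.     -0.0001] turn 0
```

```bash
python3 -m jog '[[[0,0.001,0,0,0],[0,0.001,0,0,0]]]';python3 -m jog '[[[0,0.001,0,0,0],[0,0.001,0,0,0]]]'; python3 -m jog '[[[0,0.001,0,0,0],[0,0.001,0,0,0]]]';python3 -m jog '[[[0,0.001,0,0,0],[0,0.001,0,0,0]]]'
```

```text
time_s: 23.1
ee_pos: [579.8, -3.5, 79.8]
orientation: [-180.0, 0.0, 13.1]
force: [-0.6, -0.2, 0.3]
gripper_width: 0.001
time_s: 23.3
ee_pos: [580.0, -3.4, 79.8]
orientation: [-180.0, 0.1, 13.1]
force: [-2.6, -2.1, 2.6]
gripper_width: 0.002
time_s: 23.5
ee_pos: [580.2, -3.3, 79.7]
orientation: [-180.0, 0.2, 13.1]
force: [-6.1, -2.6, 4.2]
gripper_width: 0.002
time_s: 23.7
ee_pos: [580.4, -3.2, 79.6]
orientation: [-180.0, 0.3, 13.1]
force: [-5.6, -3.0, 5.5]
gripper_width: 0.0
```

The hard stop with shut fingers is at TCP −52.8. The fork stopped at −50.3, and the 2.4 mm difference is exactly the cradle geometry. So both stops were the plinth against the back wall. Retreat and check.

```bash
python3 -m jog '[[[0,-0.01,0,0,0],[0,-0.05,0,0,0],[0,-0.05,0,-0.04,0],[0,-0.07,0,-0.08,0],[0,-0.12,0,-0.1,0],[0,-0.17,0,-0.1,0],[0,-0.2,0,-0.1,0],[0,-0.2,0,-0.1,0],[0,-0.2,0,-0.1,0]]]'
python3 - <<'E'
from m import *
from g import L,W
for n in("top","scene"):
    p=imaging.capture(n);w=cloud(p);P=w.reshape(-1,3)
    T=P[(np.linalg.norm(P[:,:2]-W(-22,30),axis=1)<20)&(P[:,2]>33)&(P[:,2]<46)]
    print(n,"thimble",len(T),L(T.mean(0)).round(1),T[:,2].max().round(1))
    for o in("ruby_thimble","button_box","turntable_rim","owl"):
        print(o,[np.round(d["at"]).tolist() for d in nets.find_in(o,p)[:3]])
    b=(190,260,270,363) if n=="top" else (200,310,250,396)
    cv2.imwrite(f"pics/{n}7.png",cv2.resize(p["frame"][b[0]:b[1],b[2]:b[3]],(700,520),interpolation=cv2.INTER_CUBIC))
E
```

```text
time_s: 24.6
ee_pos: [388.6, -48.2, 180.5]
orientation: [179.9, -0.2, 13.0]
force: [1.3, 0.2, 0.6]
gripper_width: 0.003
top thimble 39 [-22.7  29. ] 43.9
ruby_thimble [[508.0, 120.0, 18.0]]
button_box [[488.0, -385.0, 26.0]]
turntable_rim [[488.0, 407.0, 30.0]]
owl [[492.0, 396.0, 79.0]]
scene thimble 22 [-19.4  32.3] 41.2
ruby_thimble [[513.0, 136.0, 15.0]]
button_box [[489.0, -371.0, 28.0]]
turntable_rim [[505.0, 421.0, 30.0]]
owl [[504.0, 407.0, 65.0]]
```

View pics/scene7.png

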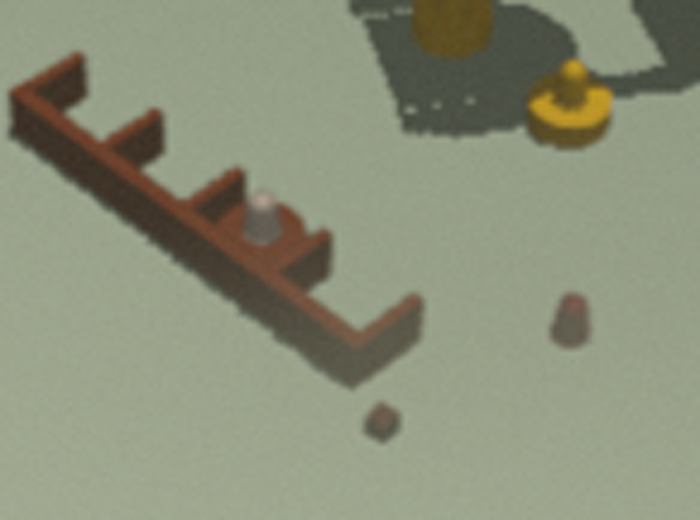

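The stand, px (262,220), is upright in the third gap from the ball end. Nothing else has moved beyond measurement noise.

```bash
python3 -c "
from station import workorder;print(workorder.close_job())"
```

```text
the job is handed in; nothing more can be done
None
```

The thimble stand is upright in the third gap from the ball-post end, fully home against the back wall, and the job was handed in at about 25 s of the 58 s allowed.

- **Counting:** The ball post is at the rack's -y end, so I counted e, d, c. The shut fingertips touched each divider top once, in that order, at about 7–9 N.
- **Pushing:** I pushed the brown plinth with the silver thimble across the front and into the gap between dividers c and b. I used the slightly opened fingertips as a fork, then one gentle central push with the fingers shut.
- **Is it home?** Both pushes came to a firm stop, at 4 N and 6 N, and the two stop positions agree with the plinth resting on the back wall. The top camera puts the thimble at rack (-22.7, 29.0) mm, where (-22, 30) is ideal.
- **Disagreement:** The scene camera reads the thimble at (-19.4, 32.3). It showed about the same offset on the rack itself, so I put this down to calibration and viewing-angle bias.
- **Bystanders:** The ruby thimble, button box, turntable dot and owl read within about 5 mm of where they started, which is the networks' accuracy. The yellow look-alikes were not touched; I checked them only by eye.

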